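# Stack the graded canisters, widest at the bottom

## Task

Clear the worktop by stacking the five steel canisters with wooden lids into one upright tower in order of width: the widest stays where it stands, and the others go on it from the wider to the narrower, so that the narrowest ends on top. Set each one fully home with its foot flat inside the raised rim of the lid below, let the tower stand free and still, and do not tip any canister over on the way. Leave the black coffee leveller, the espresso cup and the kitchen timer where they are.

Things in the scene. Friction and masses are not known exactly. Their poses are not given: they have to be found in the camera images.
- canister_74: widest of five round steel canisters with fixed brown wooden lids: 74 mm diameter, 44 mm high. Origin: centre of underside, z up; yaw means nothing. Foot 64 mm wide, 6 mm high, straight wall above; lid dished: flat floor 68 mm wide, 41 mm above the underside, in a rim 3 mm wide and high. 0.5 to 0.8 kg; stays, the others go on it.
- canister_64: second widest of five round steel canisters with fixed brown wooden lids: 64 mm diameter, 36 mm high. Origin: centre of underside, z up; yaw means nothing. Foot 54 mm wide, 6 mm high, straight wall above; lid dished: flat floor 58 mm wide, 33 mm above the underside, in a rim 3 mm wide and high. 0.08 to 0.25 kg; grasp round the wall; foot has 7 mm play all round in the 74 mm one's lid.
- canister_54: middle of five round steel canisters with fixed brown wooden lids: 54 mm diameter, 48 mm high. Origin: centre of underside, z up; yaw means nothing. Foot 44 mm wide, 6 mm high, straight wall above; lid dished: flat floor 48 mm wide, 45 mm above the underside, in a rim 3 mm wide and high. 0.08 to 0.25 kg; grasp round the wall; foot has 7 mm play all round in the 64 mm one's lid.
- canister_44: second narrowest of five round steel canisters with fixed brown wooden lids: 44 mm diameter, 38 mm high. Origin: centre of underside, z up; yaw means nothing. Foot 34 mm wide, 6 mm high, straight wall above; lid dished: flat floor 38 mm wide, 35 mm above the underside, in a rim 3 mm wide and high. 0.08 to 0.25 kg; grasp round the wall; foot has 7 mm play all round in the 54 mm one's lid.
- canister_34: narrowest of five round steel canisters with fixed brown wooden lids: 34 mm diameter, 42 mm high. Origin: centre of underside, z up; yaw means nothing. Foot 24 mm wide, 6 mm high, straight wall above; lid dished: flat floor 28 mm wide, 39 mm above the underside, in a rim 3 mm wide and high. 0.08 to 0.25 kg; grasp round the wall; foot has 7 mm play all round in the 44 mm one's lid.
- leveller: bystander: coffee leveller, a plain black knurled puck 61 mm in diameter, 35 mm high, loose; origin at the middle of its underside
- espresso_cup: bystander: white espresso cup, 63 x 82 x 56 mm high, loose; origin at the middle of its extent (bowl and handle together) on its underside, handle towards its own -y, the bowl's axis 10 mm from the origin to +y
- kitchen_timer: bystander: round kitchen timer with a knob on top, 62 mm in diameter, 48 mm high, loose; origin at the middle of its underside

How it is judged:
By the outcome, as a careful person would: the job done as asked, in the order asked, and still so for the second after the job is handed in, with the robot touching nothing.
It also fails if it takes over 128 s, if anything falls off the work surface, if the arm or the gripper's body presses on something with over 40 N, if the wrist force passes 120 N, or if a joint passes its speed limit or range.

## Robot

A 6-joint arm with a two-finger parallel gripper is mounted at the origin on a cart in front of the work surface, level with it; the furniture and walls round the work are solid. World frame = base frame: x ahead of the robot, y to its left, z up, the work surface at z = 0. Lengths are in m, angles in rad, forces in N, time in s.
With the tool pointing down it reaches from about 0.35 to 0.775 m from the base axis. Payload 7.3 kg.
Tool frame: the origin (TCP) lies on the mounting face of the last link; the fingertips stand 178 mm ahead of it and the grasp point (between the pads) lies 159 mm ahead of it (robot.grip_depth is the distance from the TCP to the grasp point, in m); z points along the fingers, y is the line along which they close (so a half turn about z gives the same grasp; the last joint's range is limited). The gripper opens to 92 mm and grips with 3 to 60 N. Pads are 19 mm wide; open, the fingers measure 130 mm over their backs; the gripper's body (75 mm by 190 mm) begins 47 mm behind the grasp point.
Start: joints at [1.151, 0.342, 1.524, -0, 1.275, -0.146], TCP at [0.142, 0.505, 0.405] pointing down, gripper open.
Joint ranges: [-2.53, 2.53], [-0.77, 2.02], [0.04, 2.7], [-1, 4.14], [0.28, 2.66], [-3.11, 3.11]. Speed limits (rad/s): [2.57, 2.57, 3.14, 3.14, 3.14, 3.14].

## Interface

Orientations are given as [roll, pitch, yaw] about the fixed x, y, z axes, in that order (R = Rz(yaw) Ry(pitch) Rx(roll)).
In Python, from cell import observe, cams, robot, models gives the robot as it stands.
- The arm moves only by the shell command python3 -m jog 'ROWS' [FORCE]. ROWS is JSON, a list of rows, each a list of 3 entries, a list of its own where there are three numbers: the shift along the tool's x, y, z each as a share of 0.4 m, from -1 to 1, then the turn about the tool's z as a share of pi rad, from -1 to 1, then the closure, from 0 (fully open) to 1 (shut). In form: [[[x, y, z], turn, jaw], ...]. A call has 1 to 12 rows; each row is the pose to reach, as a shift and turn from the pose commanded when the call began, along the tool's axes at that moment, turning the shorter way round; what a row does not reach only later rows make up. A row lasts 1/8 s, in which the tool goes at most 62.5 mm and 10.7 degrees, less where a joint would pass 70% of its speed; a pose out of reach is approached as far as the arm can. A call with a number of a shift or a turn outside -1 to 1 is refused whole. A call with a gripper value outside its range is refused whole. The fingers move at their own pace and stop on an object; FORCE is the grip in N (left out, the last holds). Time passes only in rows, so rows that repeat a pose let the fingers close. It gives the time, the measured TCP pose, the force, the opening and the grip force at its end, in the units of the state.
- observe(): the state, without advancing time (a new reading comes with each control period).
- cams.read_camera(name): name is "scene" or "top" or "wrist"; returns the picture (384x512x3 uint8, red, green, blue); there is no depth.
- cams.camera_model(name): a dict with "camera_matrix" (3x3 intrinsics, pixels), "pose" (4x4, takes a point from camera to world coordinates). Camera axes: x right, y down, z forward; pixel columns grow to the right and rows downward; lengths in m; the calibration is good to about 2 mm. A picture is of the moment at which its call begins: read the wrist's pose just before it. camera_model takes no time and is no camera call; for the wrist camera it gives the pose at the moment of the call.
- robot.hand_in(): hands the job in; it is judged then, once.
Trained networks look in the newest picture that a camera, given by its name, has taken for a name from the list of things; names that differ only in an ending like _2 or _b are one class to them, and where a whole thing is asked for, a point or a joint stands for the part that bears it (a point fixed in the world has none). Each returns a list of dicts, best first, with "confidence" (0 to 1); they miss things now and then, are a little off and sometimes report something else, mostly with a low value. They report only what shows in the picture. A call takes as long as a camera call.
- models.find_in(target, camera): "position" ([x, y, z] in m, in world coordinates, good to about 4 mm: the middle of the surface that is visible of it).
- models.pinpoint(target, camera): "position" ([x, y, z] in m, in world coordinates, good to about 4 mm: a listed point, or the origin of a listed thing).
The state is a dict: "time": time; "qpos": joint angles; "qvel": joint speeds; "joint_efforts": joint torques, N m; "tool_pos": TCP position; "tool_rot": TCP orientation; "contact_force": force on the tool from outside, world axes, zero at the start; "torque": the same for the moment, N m; "opening": finger opening in m; "grip_force": force on a finger pad.
Only numpy, scipy, OpenCV 4.12 (cv2) and the standard library are available. Lean on these libraries where they do the work, as an engineer would, in place of code of your own. Each camera call takes 0.05 s, during which the arm holds its last target. There are 200 camera calls.

## Working session

There is one attempt and no reset: what is moved stays moved. The work goes in short steps, Python scripts to look and compute and a shell command to move; the robot and the scene stay as the last step left them, time stands still between calls to the robot, and variables do not carry over. Pictures are saved under pics/ and viewed, at most 14 in all, crops included, and the job is handed in when it is done.

```bash
mkdir -p pics
python3 - <<'E'
from cell import observe,cams,robot,models
import cv2
s=observe();print(s)
ims={}
for c in("top","scene"):
    im=cams.read_camera(c);cv2.imwrite(f"pics/{c}0.png",im[:,:,::-1])
    for t in["canister_74","canister_64","canister_54","canister_44","canister_34","leveller","espresso_cup","kitchen_timer"]:
        print(c,t,[( [round(float(v),3) for v in d["position"]],round(d["confidence"],2)) for d in models.pinpoint(t,c)][:3])
print(cams.camera_model("top"))
E
```

```text
{'time': 0.0, 'qpos': array([ 1.15102055e+00,  3.42716365e-01,  1.52501573e+00, -8.02437201e-06,
        1.27540399e+00, -1.45969847e-01]), 'qvel': array([-0.00089923, -0.00155305, -0.00011966, -0.00046258,  0.00039326,
       -0.00157444]), 'joint_efforts': array([-3.27432990e-04, -4.31254399e+01, -2.44220710e+01,  7.16917310e-02,
        5.59974660e-02, -1.02032270e-04]), 'tool_pos': array([0.14186664, 0.50532664, 0.4040485 ]), 'tool_rot': array([-3.14006451e+00, -2.16904557e-04,  2.86778890e+00]), 'contact_force': array([-0.36704285,  0.19613963, -0.14763553]), 'torque': array([ 0.00868953, -0.00378929, -0.01340676]), 'grip_force': 0.0, 'opening': 0.09223559279764908}
top canister_74 [([0.599, -0.021, -0.002], 0.86), ([0.594, 0.133, -0.001], 0.7), ([0.438, 0.234, -0.001], 0.69)]
top canister_64 [([0.599, -0.021, -0.002], 0.86), ([0.594, 0.133, -0.001], 0.7), ([0.438, 0.234, -0.001], 0.69)]
top canister_54 [([0.599, -0.021, -0.002], 0.86), ([0.594, 0.133, -0.001], 0.7), ([0.438, 0.234, -0.001], 0.69)]
top canister_44 [([0.599, -0.021, -0.002], 0.86), ([0.594, 0.133, -0.001], 0.7), 
[... 803 characters left out ...]
09, 0.295, 0.004], 0.89), ([0.598, -0.021, -0.001], 0.73), ([0.597, 0.13, -0.003], 0.68)]
scene leveller [([0.433, -0.089, -0.0], 0.59)]
scene espresso_cup [([0.459, -0.258, 0.001], 0.86), ([0.434, -0.091, -0.002], 0.45)]
scene kitchen_timer [([0.452, 0.066, 0.003], 0.86)]
{'camera_matrix': array([[470.6927639 ,   0.        , 258.68619623],
       [  0.        , 470.6927639 , 193.25279538],
       [  0.        ,   0.        ,   1.        ]]), 'pose': array([[-0.02541038, -0.99259912,  0.1187489 ,  0.40067892],
       [-0.99943312,  0.02260001, -0.02495367,  0.03591729],
       [ 0.02208526, -0.11931567, -0.99261071,  1.1600746 ],
       [ 0.        ,  0.        ,  0.        ,  1.        ]])}
```

View pics/top0.png

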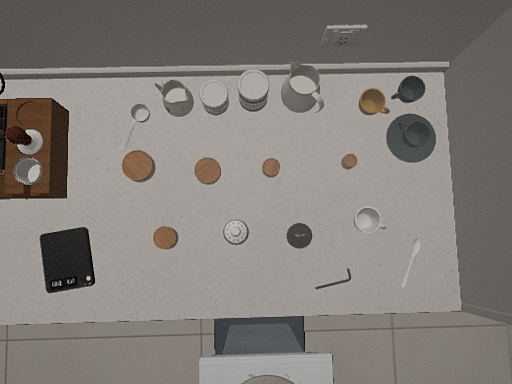

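```bash
cat > h.py <<'E'
from cell import observe,cams,robot,models
import cv2,numpy as np
from scipy.spatial.transform import Rotation as Ro
def dets(c):
    return [(np.round(d["position"],4).tolist(),round(d["confidence"],2)) for d in models.pinpoint("canister_74",c)]
def ray(c,uv,z,m=None):
    m=m or cams.camera_model(c);K=m["camera_matrix"];P=m["pose"]
    d=P[:3,:3]@np.linalg.solve(K,[uv[0],uv[1],1]);o=P[:3,3];return o+d*(z-o[2])/d[2]
def proj(c,p,m=None):
    m=m or cams.camera_model(c);P=np.linalg.inv(m["pose"]);q=m["camera_matrix"]@(P[:3,:3]@np.array(p)+P[:3,3]);return q[:2]/q[2]
E
python3 - <<'E'
from h import *
cams.read_camera("top");print(dets("top"))
cams.read_camera("scene");print(dets("scene"))
E
```

```text
[([0.5942, 0.1332, -0.0015], 0.97), ([0.6117, 0.294, 0.002], 0.95), ([0.5971, -0.0211, 0.0011], 0.8), ([0.4646, -0.2583, 0.0035], 0.71), ([0.432, -0.0881, -0.002], 0.67), ([0.4393, 0.2318, -0.0001], 0.56), ([0.6144, -0.2186, 0.0025], 0.44)]
[([0.436, 0.2337, -0.002], 0.82), ([0.6094, -0.2176, 0.0019], 0.8), ([0.6125, 0.2956, 0.0038], 0.78), ([0.5964, 0.1311, -0.0039], 0.67), ([0.6011, -0.0205, 0.004], 0.61)]
```

View pics/scene0.png

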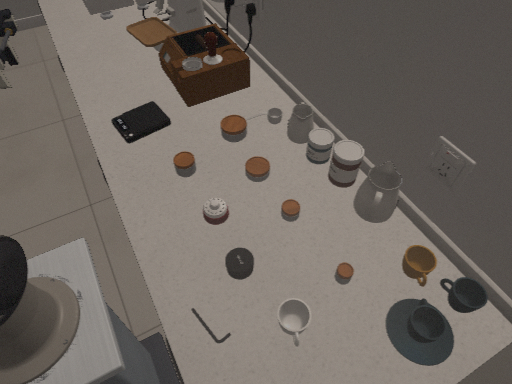

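The top view shows lids at (138,166) 32 px, (208,171) 27 px, (165,237) 23 px, (271,167) 18 px and (349,161) 15 px. By size these are 74, 64, 54, 44 and 34. The scene view agrees. Next I refine the positions from the lid blobs.

```bash
cat >> h.py <<'E'
D={74:(.612,.295,.044),64:(.595,.132,.036),54:(.438,.233,.048),44:(.599,-.021,.038),34:(.612,-.218,.042)}
def lid(c,xyz,r,im=None):
    """lid centre at height xyz[2] near xyz from brown blob; also fitted diameter"""
    im=cams.read_camera(c) if im is None else im
    m=cams.camera_model(c)
    hsv=cv2.cvtColor(im,cv2.COLOR_RGB2HSV)
    k=cv2.inRange(hsv,(3,90,50),(20,255,255))
    n,l,st,ce=cv2.connectedComponentsWithStats(k)
    uv=proj(c,xyz,m)
    ok=[i for i in range(1,n) if st[i,4]>40]
    i=min(ok,key=lambda i:np.hypot(*(ce[i]-uv)))
    P=np.array([ray(c,p,xyz[2],m)[:2] for p in np.argwhere(l==i)[:,::-1]])
    cen=P.mean(0); a=st[i,4]*abs(np.linalg.det(np.cov(P.T)))**0
    d=4*np.sqrt(np.sqrt(np.linalg.det(np.cov(P.T))))
    return cen,d
def goto(x,y,z,ang):
    """shares from present tool pose to grasp point x,y,z with closing axis at ang deg"""
    s=observe();T=s["tool_pos"];yaw=s["tool_rot"][2]
    R=Ro.from_euler("xyz",s["tool_rot"]).as_matrix()
    tgt=np.array([x,y,z+robot.grip_depth])
    ax=np.degrees(np.arctan2(R[1,1],R[0,1]))
    t=((ax-ang+90)%180-90)/180
    print("t",round(s["time"],2),"grasp",np.round(T-[0,0,robot.grip_depth],4),"axis",round(ax,1),"shift",np.round(R.T@(tgt-T)/.4,4),"turn",round(t,4))
E
python3 - <<'E'
from h import *
for c in("top","scene"):
    im=cams.read_camera(c)
    for k,v in D.items(): q=lid(c,v,k,im);print(c,k,np.round(q[0],4),round(q[1],4))
goto(.595,.132,.12,45)
goto(.595,.132,.025,45)
E
```

```text
top 74 [0.6094 0.2975] 0.0727
top 64 [0.5947 0.1308] 0.0619
top 54 [0.4349 0.2316] 0.0526
top 44 [ 0.5992 -0.0231] 0.0422
top 34 [ 0.6103 -0.215 ] 0.0325
scene 74 [0.6075 0.2885] 0.0783
scene 64 [0.5935 0.1237] 0.0657
scene 54 [0.4345 0.2237] 0.0572
scene 44 [ 0.5989 -0.0277] 0.0442
scene 34 [ 0.6094 -0.2193] 0.0335
t 1.2 grasp [0.1419 0.5054 0.2456] axis 74.3 shift [-1.3429 -0.5926  0.3139] turn 0.1628
t 1.2 grasp [0.1419 0.5054 0.2456] axis 74.3 shift [-1.3429 -0.5926  0.5514] turn 0.1628
```

```bash
python3 -m jog '[[[-0.13,-0.06,0],0.05,0],[[-0.26,-0.12,0],0.1,0],[[-0.39,-0.18,0],0.163,0],[[-0.52,-0.24,0],0.163,0],[[-0.65,-0.30,0],0.163,0],[[-0.78,-0.36,0],0.163,0],[[-0.9,-0.42,0],0.163,0],[[-1,-0.48,0],0.163,0],[[-1,-0.54,0],0.163,0],[[-1,-0.593,0],0.163,0],[[-1,-0.593,0],0.163,0]]' 20
python3 - <<'E'
from h import *
goto(.5947,.1308,.14,45)
E
```

```text
time: 2.58
tool_pos: [0.4628, 0.168, 0.4048]
tool_rot: [3.142, -0.0, 2.354]
contact_force: [0.4, -0.2, 0.5]
opening: 0.0916
grip_force: 0.0
t 2.58 grasp [0.4628 0.168  0.2456] axis 44.9 shift [-0.2985  0.168   0.2641] turn -0.0008
```

```bash
python3 -m jog '[[[-0.1,0.06,0],0,0],[[-0.2,0.12,0],0,0],[[-0.298,0.168,0],0,0],[[-0.298,0.168,0.05],0,0],[[-0.298,0.168,0.05],0,0],[[-0.298,0.168,0.05],0,0]]'
python3 - <<'E'
from h import *
im=cams.read_camera("wrist");cv2.imwrite("pics/w1.png",im[:,:,::-1])
for k,v in D.items():
  try: q=lid("wrist",v,k,im);print(k,np.round(q[0],4),round(q[1],4),proj("wrist",v).round())
  except Exception as e: print(k,e)
goto(.5947,.1308,.025,45)
E
```

```text
time: 3.32
tool_pos: [0.5946, 0.1329, 0.3853]
tool_rot: [3.141, 0.0, 2.357]
contact_force: [0.8, -0.4, -0.4]
opening: 0.0918
grip_force: 0.0
74 [0.6109 0.298 ] 0.0734 [375.  81.]
64 [0.5961 0.1321] 0.0633 [252. 178.]
54 [0.449  0.2226] 0.0345 [210.  -8.]
44 [ 0.6146 -0.034 ] 0.0142 [168. 265.]
34 [ 0.5282 -0.0875] 0.0541 [ 81. 364.]
t 3.38 grasp [0.5945 0.1328 0.2265] axis 45.0 shift [-0.0035 -0.0038  0.5039] turn 0.0001
```

View pics/w1.png

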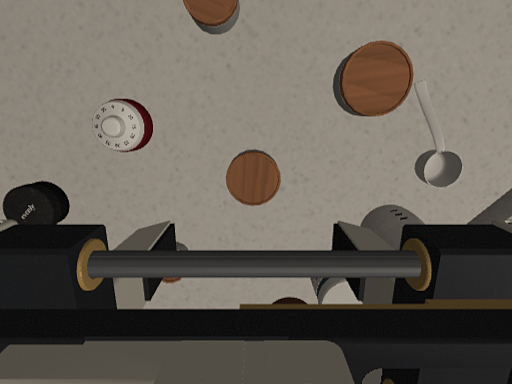

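The wrist view shows the 64 lid at (252,178) between the fingers and the 74 lid at (375,81). Both agree with the top camera to about 1.5 mm, so I descend and grip.

```bash
python3 -m jog '[[[-0.003,0,0.12],0,0],[[-0.003,0,0.24],0,0],[[-0.003,0,0.36],0,0],[[-0.003,0,0.44],0,0],[[-0.003,0,0.48],0,0],[[-0.003,0,0.504],0,0],[[-0.003,0,0.504],0,0],[[-0.003,0,0.504],0,0.15],[[-0.003,0,0.504],0,0.3],[[-0.003,0,0.504],0,0.5],[[-0.003,0,0.504],0,0.5],[[-0.003,0,0.504],0,0.5]]' 20
python3 - <<'E'
from h import *
goto(.6107,.2978,.16,45)
E
```

```text
time: 4.88
tool_pos: [0.5957, 0.1313, 0.1836]
tool_rot: [3.141, 0.0, 2.356]
contact_force: [-0.7, 0.1, 4.0]
opening: 0.0637
grip_force: 20.0
t 4.88 grasp [0.5957 0.1313 0.0244] axis 45.0 shift [ 0.2678  0.321  -0.339 ] turn -0.0002
```

```bash
python3 -m jog '[[[0,0,-0.07],0,0.5],[[0,0,-0.16],0,0.5],[[0,0.0,-0.214],0,0.5],[[0.06,0.07,-0.214],0,0.5],[[0.13,0.155,-0.214],0,0.5],[[0.2,0.24,-0.214],0,0.5],[[0.245,0.295,-0.214],0,0.5],[[0.268,0.321,-0.214],0,0.5],[[0.268,0.321,-0.2],0,0.5],[[0.268,0.321,-0.17],0,0.5],[[0.268,0.321,-0.15],0,0.5],[[0.268,0.321,-0.15],0,0.5]]'
python3 - <<'E'
from h import *
im=cams.read_camera("top")
goto(.6107,.2978,.0654,45)
q=lid("top",(.611,.298,.097),64,im);print(q)
E
```

```text
time: 6.38
tool_pos: [0.6105, 0.2969, 0.2419]
tool_rot: [-3.139, -0.001, 2.355]
contact_force: [0.3, -0.4, -1.2]
opening: 0.0635
grip_force: 20.0
t 6.42 grasp [0.6107 0.2972 0.0834] axis 44.9 shift [0.001  0.0011 0.0451] turn -0.0004
(array([0.43345803, 0.22302299]), np.float64(0.05043217084976068))
```

```bash
python3 -m jog '[[[0.001,0.001,0.015],0,0.5],[[0.001,0.001,0.03],0,0.5],[[0.001,0.001,0.038],0,0.5],[[0.001,0.001,0.044],0,0.5],[[0.001,0.001,0.046],0,0.5],[[0.001,0.001,0.046],0,0.5]]'
python3 -m jog '[[[0,0,0],0,0.2],[[0,0,0],0,0],[[0,0,0],0,0],[[0,0,0],0,0],[[0,0,-0.05],0,0],[[0,0,-0.12],0,0],[[0,0,-0.24],0,0],[[0,0,-0.38],0,0],[[0,0,-0.40],0,0],[[0,0,-0.40],0,0]]'
python3 - <<'E'
from h import *
im=cams.read_camera("wrist");cv2.imwrite("pics/w2.png",im[:,:,::-1])
print(lid("wrist",(.611,.298,.077),64,im))
goto(.4355,.2322,.20,45)
E
```

```text
time: 7.18
tool_pos: [0.6106, 0.2985, 0.2249]
tool_rot: [3.141, 0.0, 2.356]
contact_force: [0.3, 0.4, -1.1]
opening: 0.0638
grip_force: 20.0
time: 8.43
tool_pos: [0.6105, 0.2984, 0.3849]
tool_rot: [3.141, 0.0, 2.356]
contact_force: [-0.4, 0.5, -1.2]
opening: 0.0916
grip_force: 0.0
(array([0.60680614, 0.30202197]), np.float64(0.06826934161885327))
t 8.47 grasp [0.6104 0.2983 0.2242] axis 45.0 shift [ 0.192  -0.426   0.0615] turn -0.0001
```

View pics/w2.png

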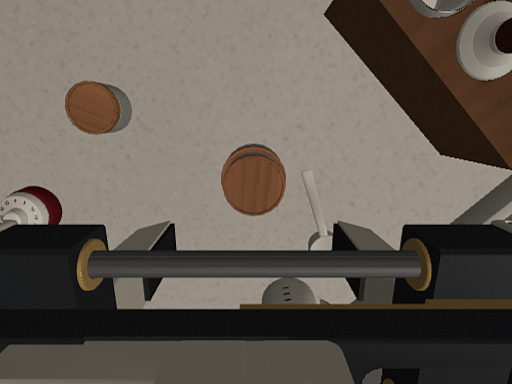

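The 64 is seated: its lid is at (253,184) on the 74, with the lower rim visible behind it. The 54 lid is at (93,107).

Run:
```python
from h import *
print("64 lid",ray("wrist",(253,184),.077), "width",np.linalg.norm(ray("wrist",(222,184),.077)-ray("wrist",(285,184),.077)))
c,d=lid("wrist",(.4355,.2322,.048),54,cams.read_camera("wrist"));print(c,d)
goto(.436,.2325,.14,45)
```

```text
64 lid [0.60863893 0.29981357 0.077     ] width 0.06355018089701622
[0.43762597 0.2349418 ] 0.0552119252907171
t 8.53 grasp [0.6104 0.2983 0.2235] axis 45.0 shift [ 0.1914 -0.4241  0.2104] turn -0.0002
```

```bash
python3 -m jog '[[[0.05,-0.12,0],0,0],[[0.1,-0.24,0],0,0],[[0.15,-0.35,0.05],0,0],[[0.191,-0.423,0.12],0,0],[[0.191,-0.423,0.2],0,0],[[0.191,-0.423,0.2],0,0],[[0.191,-0.423,0.2],0,0]]'
python3 - <<'E'
from h import *
c,d=lid("wrist",(.436,.2325,.048),54,cams.read_camera("wrist"));print(c,d)
goto(*c,.03,45)
E
```

```text
time: 9.4
tool_pos: [0.4374, 0.233, 0.3049]
tool_rot: [-3.141, -0.0, 2.356]
contact_force: [-0.8, -0.6, -0.3]
opening: 0.0917
grip_force: 0.0
[0.43597243 0.23402939] 0.05372263657566031
t 9.45 grasp [0.4376 0.2331 0.1461] axis 45.0 shift [ 0.0047 -0.0014  0.2903] turn -0.0002
```

```bash
python3 -m jog '[[[0.004,-0.001,0.1],0,0],[[0.004,-0.001,0.19],0,0],[[0.004,-0.001,0.25],0,0],[[0.004,-0.001,0.29],0,0],[[0.004,-0.001,0.29],0,0],[[0.004,-0.001,0.29],0,0.2],[[0.004,-0.001,0.29],0,0.4],[[0.004,-0.001,0.29],0,0.6],[[0.004,-0.001,0.29],0,0.6],[[0.004,-0.001,0.29],0,0.6],[[0.004,-0.001,0.29],0,0.6]]' 20
python3 - <<'E'
from h import *
goto(.609,.299,.15,45)
E
```

```text
time: 10.82
tool_pos: [0.4354, 0.2337, 0.189]
tool_rot: [-3.142, -0.0, 2.356]
contact_force: [-2.0, -1.5, 4.2]
opening: 0.0538
grip_force: 20.0
t 10.82 grasp [0.4354 0.2337 0.0298] axis 45.0 shift [-0.1912  0.4223 -0.3006] turn -0.0001
```

```bash
python3 -m jog '[[[0,0,-0.08],0,0.6],[[0,0,-0.2],0,0.6],[[0,0.0,-0.3],0,0.6],[[-0.04,0.09,-0.3],0,0.6],[[-0.09,0.2,-0.3],0,0.6],[[-0.14,0.31,-0.3],0,0.6],[[-0.175,0.385,-0.3],0,0.6],[[-0.191,0.422,-0.3],0,0.6],[[-0.191,0.422,-0.28],0,0.6],[[-0.191,0.422,-0.24],0,0.6],[[-0.191,0.422,-0.22],0,0.6],[[-0.191,0.422,-0.22],0,0.6]]'
python3 - <<'E'
from h import *
goto(.609,.299,.1038,45)
E
```

```text
time: 12.32
tool_pos: [0.6083, 0.2988, 0.2756]
tool_rot: [-3.14, -0.001, 2.356]
contact_force: [-0.3, 0.2, -1.3]
opening: 0.0533
grip_force: 20.0
t 12.32 grasp [0.6083 0.2988 0.1164] axis 45.0 shift [-0.0009  0.0017  0.0315] turn -0.0001
```

```bash
python3 -m jog '[[[0,0.001,0.012],0,0.6],[[0,0.001,0.022],0,0.6],[[0,0.001,0.028],0,0.6],[[0,0.001,0.033],0,0.6],[[0,0.001,0.036],0,0.6],[[0,0.001,0.036],0,0.6]]'
python3 -m jog '[[[0,0,0],0,0.3],[[0,0,0],0,0.15],[[0,0,0],0,0],[[0,0,0],0,0],[[0,0,0],0,0],[[0,0,-0.05],0,0],[[0,0,-0.12],0,0],[[0,0,-0.24],0,0],[[0,0,-0.35],0,0],[[0,0,-0.40],0,0],[[0,0,-0.40],0,0]]'
python3 - <<'E'
from h import *
im=cams.read_camera("wrist");cv2.imwrite("pics/w3.png",im[:,:,::-1])
print(lid("wrist",(.609,.299,.122),54,im),proj("wrist",(.609,.299,.122)))
goto(.5999,-.022,.20,45)
E
```

```text
time: 13.08
tool_pos: [0.6092, 0.2993, 0.263]
tool_rot: [3.141, 0.0, 2.356]
contact_force: [-2.0, -1.3, 3.3]
opening: 0.0538
grip_force: 20.0
time: 14.45
tool_pos: [0.6092, 0.2993, 0.4243]
tool_rot: [3.138, 0.002, 2.356]
contact_force: [0.1, -0.1, -0.1]
opening: 0.0917
grip_force: 0.0
(array([0.6033882 , 0.30494564]), np.float64(0.0635796814871109)) [252.2033304  187.45306172]
t 14.5 grasp [0.6091 0.2992 0.2631] axis 45.0 shift [-0.5518 -0.584   0.1575] turn -0.0002
```

View pics/w3.png

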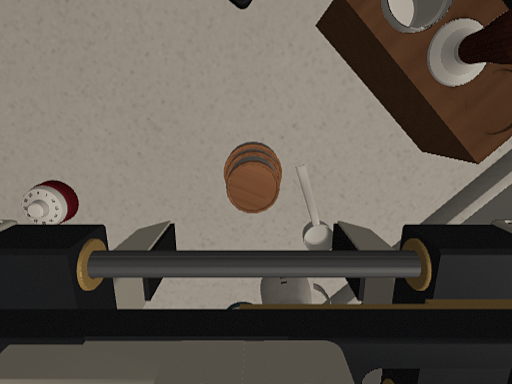

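The 54 is seated, with its lid at (252,187) as predicted. Next is the 44.

```bash
python3 -m jog '[[[-0.09,-0.1,0],0,0],[[-0.18,-0.19,0],0,0],[[-0.27,-0.285,0],0,0],[[-0.36,-0.38,0],0,0],[[-0.45,-0.475,0.05],0,0],[[-0.53,-0.56,0.15],0,0],[[-0.552,-0.584,0.25],0,0],[[-0.552,-0.584,0.3],0,0],[[-0.552,-0.584,0.3],0,0],[[-0.552,-0.584,0.3],0,0]]'
python3 - <<'E'
from h import *
c,d=lid("wrist",(.5999,-.022,.038),44,cams.read_camera("wrist"));print(c,d)
goto(*c,.026,45)
E
```

```text
time: 15.75
tool_pos: [0.6001, -0.0218, 0.3025]
tool_rot: [3.141, 0.0, 2.356]
contact_force: [0.4, -0.3, 0.2]
opening: 0.0921
grip_force: 0.0
[ 0.60065155 -0.02215247] 0.04377927180131434
t 15.8 grasp [ 0.6002 -0.0217  0.1438] axis 45.0 shift [-1.200e-03 -1.000e-04  2.945e-01] turn 0.0
```

```bash
python3 -m jog '[[[-0.001,0,0.1],0,0],[[-0.001,0,0.19],0,0],[[-0.001,0,0.25],0,0],[[-0.001,0,0.294],0,0],[[-0.001,0,0.294],0,0.2],[[-0.001,0,0.294],0,0.3],[[-0.001,0,0.294],0,0.5],[[-0.001,0,0.294],0,0.7],[[-0.001,0,0.294],0,0.7],[[-0.001,0,0.294],0,0.7],[[-0.001,0,0.294],0,0.7]]' 20
python3 - <<'E'
from h import *
goto(.609,.299,.20,45)
E
```

```text
time: 17.18
tool_pos: [0.6003, -0.0223, 0.185]
tool_rot: [3.141, 0.0, 2.356]
contact_force: [-0.7, 0.5, 2.8]
opening: 0.0436
grip_force: 20.0
t 17.18 grasp [ 0.6003 -0.0223  0.0258] axis 45.0 shift [ 0.5528  0.5833 -0.4355] turn -0.0001
```

```bash
python3 -m jog '[[[0,0,-0.08],0,0.7],[[0,0,-0.2],0,0.7],[[0.03,0.03,-0.32],0,0.7],[[0.1,0.105,-0.41],0,0.7],[[0.19,0.2,-0.41],0,0.7],[[0.28,0.295,-0.41],0,0.7],[[0.37,0.39,-0.41],0,0.7],[[0.45,0.475,-0.41],0,0.7],[[0.51,0.54,-0.41],0,0.7],[[0.545,0.575,-0.41],0,0.7],[[0.553,0.583,-0.41],0,0.7],[[0.553,0.583,-0.38],0,0.7]]'
python3 - <<'E'
from h import *
goto(.609,.299,.1448,45)
E
```

```text
time: 18.68
tool_pos: [0.6093, 0.2982, 0.3372]
tool_rot: [3.14, 0.001, 2.355]
contact_force: [0.2, 0.1, -1.0]
opening: 0.0438
grip_force: 20.0
t 18.68 grasp [0.6093 0.2982 0.178 ] axis 44.9 shift [0.002  0.0008 0.083 ] turn -0.0003
```

```bash
python3 -m jog '[[[0,0,0.02],0,0.7],[[0,0,0.045],0,0.7],[[0,0,0.06],0,0.7],[[0,0,0.07],0,0.7],[[0,0,0.077],0,0.7],[[0,0,0.081],0,0.7],[[0,0,0.0835],0,0.7],[[0,0,0.0835],0,0.7]]'
python3 -m jog '[[[0,0,0],0,0.45],[[0,0,0],0,0.3],[[0,0,0],0,0.1],[[0,0,0],0,0],[[0,0,0],0,0],[[0,0,-0.05],0,0],[[0,0,-0.12],0,0],[[0,0,-0.24],0,0],[[0,0,-0.34],0,0],[[0,0,-0.34],0,0]]'
python3 - <<'E'
from h import *
im=cams.read_camera("wrist");cv2.imwrite("pics/w4.png",im[:,:,::-1])
print(proj("wrist",(.609,.299,.157)))
goto(.611,-.214,.20,45)
E
```

```text
time: 19.68
tool_pos: [0.6089, 0.299, 0.304]
tool_rot: [3.141, 0.0, 2.356]
contact_force: [-1.4, -0.8, 2.8]
opening: 0.0436
grip_force: 20.0
time: 20.92
tool_pos: [0.6089, 0.299, 0.4438]
tool_rot: [3.134, 0.003, 2.356]
contact_force: [-0.1, -0.1, -0.4]
opening: 0.0919
grip_force: 0.0
[251.75647975 191.35203329]
t 20.98 grasp [0.6088 0.299  0.2818] axis 45.0 shift [-0.9108 -0.9032  0.2029] turn -0.0001
```

View pics/w4.png

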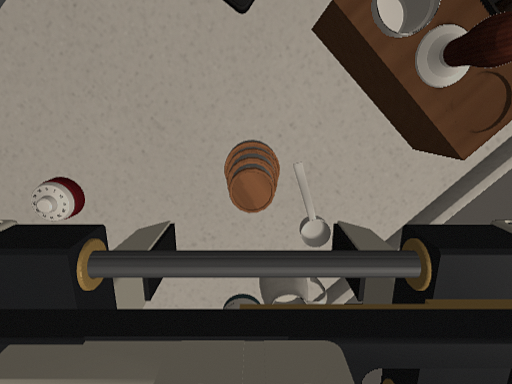

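The 44 is seated, with its lid at (251,190) where expected. The 34 is the last one.

```bash
python3 -m jog '[[[-0.1,-0.1,0],0,0],[[-0.2,-0.2,0],0,0],[[-0.3,-0.3,0],0,0],[[-0.4,-0.4,0],0,0],[[-0.5,-0.5,0],0,0],[[-0.6,-0.6,0],0,0],[[-0.7,-0.7,0],0,0],[[-0.8,-0.8,0.05],0,0],[[-0.88,-0.875,0.1],0,0],[[-0.911,-0.903,0.2],0,0],[[-0.911,-0.903,0.3],0,0],[[-0.911,-0.903,0.3],0,0]]'
python3 -m jog '[[[0,0,0],0,0],[[0,0,0],0,0]]'
python3 - <<'E'
from h import *
im=cams.read_camera("wrist");cv2.imwrite("pics/w5.png",im[:,:,::-1])
c,d=lid("wrist",(.611,-.214,.042),34,im);print(c,d)
goto(*c,.028,45)
E
```

```text
time: 22.48
tool_pos: [0.6097, -0.2139, 0.3144]
tool_rot: [-3.138, -0.01, 2.355]
contact_force: [-1.0, 0.4, 0.7]
opening: 0.0916
grip_force: 0.0
time: 22.72
tool_pos: [0.6114, -0.2139, 0.3213]
tool_rot: [3.14, 0.003, 2.356]
contact_force: [-0.2, -0.6, -1.1]
opening: 0.0918
grip_force: 0.0
[ 0.61084259 -0.21478889] 0.03385772757424061
t 22.77 grasp [ 0.6113 -0.2139  0.162 ] axis 45.0 shift [ 2.000e-04 -2.800e-03  3.351e-01] turn 0.0
```

View pics/w5.png

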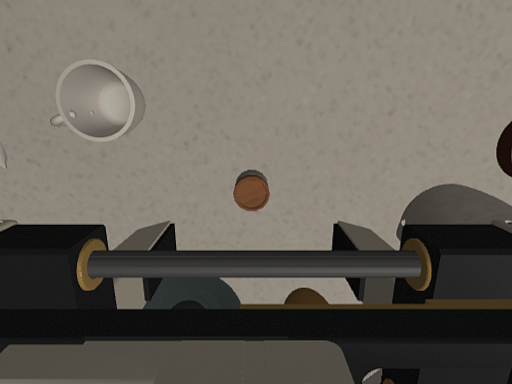

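Run:
```python
from h import *
g=np.array([.611,-.2145]);a=np.array([1,1])/2**.5;b=np.array([-1,1])/2**.5
for uv in[(400,220),(408,200),(440,186)]:
  for z in(0,.07,.13):
    p=ray("wrist",uv,z)[:2]-g;print(uv,z,"along y",round(p@a,3),"along x",round(p@b,3))
mt=cams.camera_model("top")
for uv in[(318,105),(283,97),(290,105)]:
  for z in(0,.1):
    p=ray("top",uv,z,mt)[:2]-g;print("top",uv,z,round(p@a,3),round(p@b,3))
```

```text
(400, 220) 0 along y 0.163 along x -0.043
(400, 220) 0.07 along y 0.125 along x -0.017
(400, 220) 0.13 along y 0.093 along x 0.006
(408, 200) 0 along y 0.168 along x -0.02
(408, 200) 0.07 along y 0.13 along x 0.001
(408, 200) 0.13 along y 0.096 along x 0.019
(440, 186) 0 along y 0.2 along x -0.005
(440, 186) 0.07 along y 0.154 along x 0.013
(440, 186) 0.13 along y 0.114 along x 0.028
top (318, 105) 0 0.153 -0.062
top (318, 105) 0.1 0.142 -0.028
top (283, 97) 0 0.231 -0.015
top (283, 97) 0.1 0.214 0.014
top (290, 105) 0 0.204 -0.012
top (290, 105) 0.1 0.189 0.017
```

Even the jug's nearest point, its handle, is about 45 mm clear of the gripper body, so I descend.

```bash
python3 -m jog '[[[0,-0.001,0.12],0,0],[[0,-0.001,0.22],0,0],[[0,-0.001,0.29],0,0],[[0,-0.001,0.335],0,0],[[0,-0.001,0.335],0,0.2],[[0,-0.001,0.335],0,0.35],[[0,-0.001,0.335],0,0.5],[[0,-0.001,0.335],0,0.65],[[0,-0.001,0.335],0,0.8],[[0,-0.001,0.335],0,0.8],[[0,-0.001,0.335],0,0.8],[[0,-0.001,0.335],0,0.8]]' 20
python3 - <<'E'
from h import *
goto(.609,.2992,.25,45)
E
```

```text
time: 24.28
tool_pos: [0.6106, -0.2144, 0.1853]
tool_rot: [3.142, -0.0, 2.356]
contact_force: [-0.2, 0.0, -0.4]
opening: 0.0339
grip_force: 20.0
t 24.27 grasp [ 0.6106 -0.2144  0.0261] axis 45.0 shift [ 0.9113  0.9046 -0.5597] turn -0.0002
```

```bash
python3 -m jog '[[[0,0,-0.08],0,0.8],[[0,0,-0.2],0,0.8],[[0,0,-0.32],0,0.8],[[0.05,0.05,-0.43],0,0.8],[[0.13,0.13,-0.52],0,0.8],[[0.22,0.22,-0.52],0,0.8],[[0.32,0.32,-0.52],0,0.8],[[0.42,0.42,-0.52],0,0.8],[[0.52,0.52,-0.52],0,0.8],[[0.62,0.62,-0.52],0,0.8],[[0.7,0.7,-0.52],0,0.8],[[0.7,0.7,-0.52],0,0.8]]'
python3 -m jog '[[[0.08,0.08,0],0,0.8],[[0.15,0.145,0],0,0.8],[[0.195,0.19,0],0,0.8],[[0.211,0.2046,0],0,0.8],[[0.211,0.2046,0.03],0,0.8],[[0.211,0.2046,0.05],0,0.8],[[0.211,0.2046,0.05],0,0.8],[[0.211,0.2046,0.05],0,0.8]]'
python3 - <<'E'
from h import *
im=cams.read_camera("wrist");cv2.imwrite("pics/w6.png",im[:,:,::-1])
goto(.609,.2992,.1801,45)
E
```

```text
time: 25.78
tool_pos: [0.6102, 0.185, 0.3928]
tool_rot: [3.142, -0.001, 2.36]
contact_force: [0.1, 0.1, -1.1]
opening: 0.0337
grip_force: 20.0
time: 26.78
tool_pos: [0.6093, 0.2985, 0.3735]
tool_rot: [3.141, 0.0, 2.355]
contact_force: [-0.4, -0.2, -0.9]
opening: 0.0337
grip_force: 20.0
t 26.82 grasp [0.6093 0.2987 0.2146] axis 44.9 shift [0.0015 0.0004 0.0862] turn -0.0004
```

View pics/w6.png

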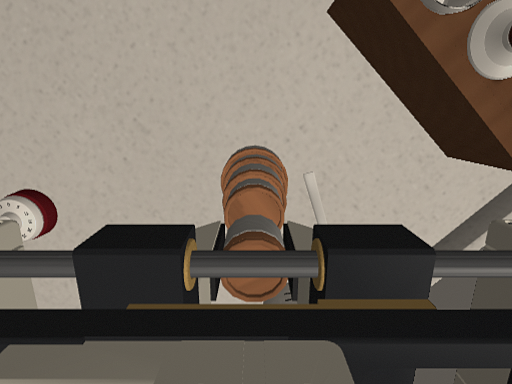

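The 34 is held level over the tower, with its lid at (255,270) in line with the stack. I lower it now.

```bash
python3 -m jog '[[[0,0,0.02],0,0.8],[[0,0,0.045],0,0.8],[[0,0,0.06],0,0.8],[[0,0,0.07],0,0.8],[[0,0,0.077],0,0.8],[[0,0,0.082],0,0.8],[[0,0,0.084],0,0.8],[[0,0,0.084],0,0.8]]'
python3 - <<'E'
from h import *
goto(.609,.2992,.1801,45)
E
```

```text
time: 27.82
tool_pos: [0.6091, 0.2991, 0.3398]
tool_rot: [3.141, 0.0, 2.356]
contact_force: [0.5, 0.6, -1.0]
opening: 0.0336
grip_force: 20.0
t 27.82 grasp [0.6091 0.2991 0.1806] axis 45.0 shift [ 0.0003 -0.0001  0.0013] turn -0.0002
```

```bash
python3 -m jog '[[[0,0,0.0015],0,0.8],[[0,0,0.003],0,0.8],[[0,0,0.003],0,0.8]]'
python3 -m jog '[[[0,0,0],0,0.6],[[0,0,0],0,0.5],[[0,0,0],0,0.3],[[0,0,0],0,0],[[0,0,0],0,0],[[0,0,0],0,0],[[0,0,-0.05],0,0],[[0,0,-0.12],0,0],[[0,0,-0.24],0,0],[[0,0,-0.3],0,0],[[0,0,-0.3],0,0]]'
python3 - <<'E'
from h import *
im=cams.read_camera("wrist");cv2.imwrite("pics/w7.png",im[:,:,::-1])
print(proj("wrist",(.609,.299,.196)))
sc=cams.read_camera("scene")
u,v=map(int,proj("scene",(.61,.3,.1)));print(u,v)
cv2.imwrite("pics/s7.png",cv2.resize(sc[max(v-75,0):v+75,u-100:u+100,::-1],None,fx=4,fy=4,interpolation=cv2.INTER_CUBIC))
E
```

```text
time: 28.2
tool_pos: [0.6091, 0.2992, 0.3392]
tool_rot: [3.141, 0.0, 2.356]
contact_force: [0.7, -0.6, 3.7]
opening: 0.0337
grip_force: 20.0
time: 29.58
tool_pos: [0.609, 0.2992, 0.4608]
tool_rot: [3.137, 0.002, 2.356]
contact_force: [0.5, -0.8, -1.2]
opening: 0.092
grip_force: 0.0
[252.08002778 198.01816577]
231 105
```

View pics/w7.png

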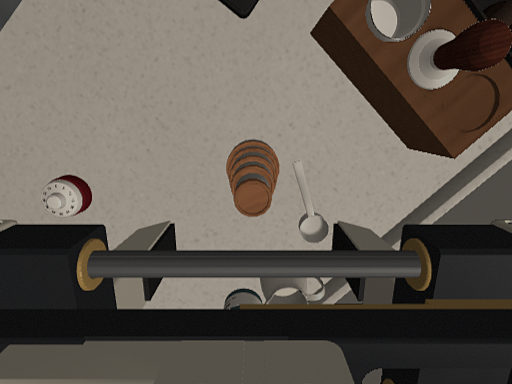

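View pics/s7.png

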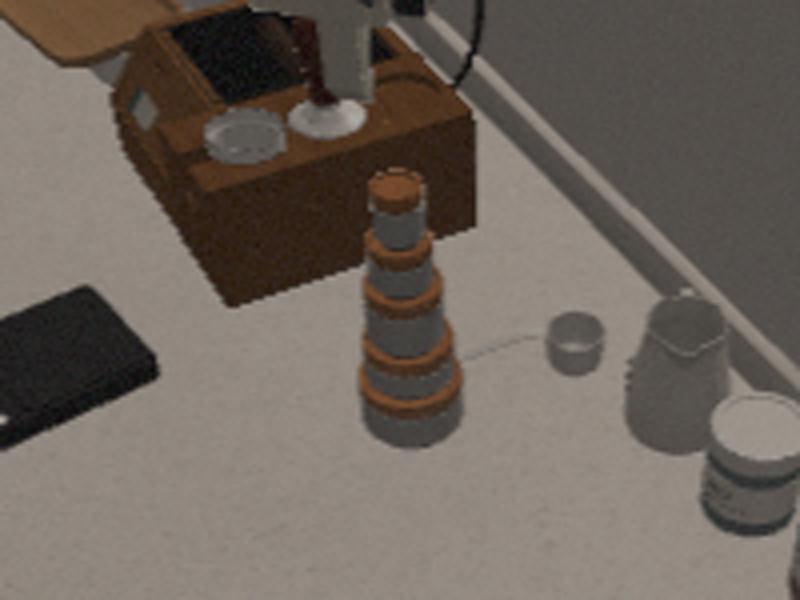

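The wrist view shows the top lid at (252,197) against a predicted (252,198). The scene crop shows five canisters upright and concentric, with the gripper clear.

```bash
python3 -c "from cell import robot;print(robot.hand_in())"
```

```text
the job is handed in; nothing more can be done
None
```

I stacked the five canisters on the 74 mm one in order of width and handed the job in at about 30 s of robot time. In the last pictures the tower stood upright and concentric, with the gripper clear; I never touched the leveller, cup or timer.

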